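String the wooden rings on the rod and hang them for varnishing

ROBOT

A 6-joint arm with a two-finger parallel gripper is mounted at the origin on the work surface; the furniture and walls round the work are solid. World frame = base frame: x ahead of the robot, y to its left, z up, the work surface at z = 0. Lengths are in m, angles in rad, forces in N, time in s.
With the tool pointing down it reaches from about 0.15 to 0.775 m from the base axis. Payload 6.1 kg.
Tool frame: the origin (TCP) lies midway between the tips of the shut fingers; the grasp point (between the pads) lies 19 mm behind it; z points along the fingers, x is the direction in which the jaws open and shut, and the axes are right-handed (so a half turn about z gives the same grasp; the last joint's range is limited). The gripper opens to 85 mm and grips with 20 to 120 N. Pads are 22 mm wide; open, the fingers measure 114 mm over their backs; the gripper's body (76 mm by 85 mm) begins 54 mm behind the grasp point. The pads swing forward as they close: fully open they stand 13 mm farther back than shut.
Start: joints at [1.324, 0.126, -0.04, 1.405, 0, 1.571], TCP at [0.128, 0.509, 0.231] pointing down, gripper open.
Joint ranges: [-2.72, 2.72], [-0.95, 1.95], [-1.27, 1.35], [-1.78, 2.02], [-1.46, 1.47], [-3.14, 3.14]. Speed limits (rad/s): [2.39, 2.39, 3.01, 3.14, 3.14, 3.14].

INTERFACE

Orientations are given as a unit quaternion [x, y, z, w].
In Python, from plant import r, cams, nets gives the robot as it stands.
- The arm moves only by the tool drive_tool, never from a script. Its argument "increments" is a list that holds one entry, the list of rows, each a list of 7 numbers: the turn, a rotation vector about the tool's x, y, z in degrees, then the shift along the tool's x, y, z in m, then the finger opening in m, from 0 to 0.0854. In form: [[[rx, ry, rz, x, y, z, claw], ...]]. A call has 1 to 20 rows; each row is the pose to reach, as a shift and turn from the pose commanded when the call began, along the tool's axes at that moment; what a row does not reach only later rows make up. A row lasts 1/8 s, in which the tool goes at most 62.5 mm and 10.7 degrees, less where a joint would pass 70% of its speed; a pose out of reach is approached as far as the arm can. A call with a gripper value outside its range is refused whole. The fingers move at their own pace and stop on an object; "force" is the grip in N (left out, the last holds). Time passes only in rows, so rows that repeat a pose let the fingers close. It gives the time, the measured TCP pose, the force and the opening at its end, in the units of the state.
- r.read_state(): the state, without advancing time (a new reading comes with each control period).
- cams.read_camera(name): name is "scene" or "top"; returns a dict with "img" (384x512x3 uint8, blue, green, red), "camera_matrix" (3x3 intrinsics, pixels), "extrinsics" (4x4, takes a point from world to camera coordinates). Camera axes: x right, y up, looking along -z (the intrinsics and any distortion apply to the point x, -y, -z); pixel columns grow to the right and rows downward; lengths in m; the calibration is good to about 2 mm. A picture is of the moment at which its call begins. There is no depth.
- r.finish_job(): hands the job in, once; it reports no verdict.
Trained networks look in the newest picture that a camera, given by its name, has taken for a name from the list of things; names that differ only in an ending like _2 or _b are one class to them, and where a whole thing is asked for, a point or a joint stands for the part that bears it (a point fixed in the world has none). Each returns a list of dicts, best first, with "conf" (0 to 1); they miss things now and then, are a little off and sometimes report something else, mostly with a low value. They report only what shows in the picture. A call takes as long as a camera call. They do not tell look-alikes from the thing itself.
- nets.find_in(camera, thing): "box" ([left, top, width, height] in pixels, round what is visible of it).
The state is a dict: "time_s": time; "joint_positions": joint angles; "qd": joint speeds; "joint_torque": joint torques, N m; "tool_pos": TCP position; "tcp_rot": TCP orientation; "force": force on the tool from outside, world axes, zero at the start; "ft_torque": the same for the moment, N m; "opening": finger opening in m.
Only numpy, scipy, OpenCV 4.12 (cv2) and the standard library are available. Lean on these libraries where they do the work, as an engineer would, in place of code of your own. Each camera call takes 0.05 s, during which the arm holds its last target. There are 200 camera calls.

TASK

The four wooden rings standing in the sloping rack are to be varnished. Take the hanging rod from its stand by the handle, run it through all four rings where they stand, feeling for the bores and not forcing it, until its collar meets the slotted wall at the rack's low end, lift the rings out together on the rod, and lay the rod level back in the stand's two notches the same way as it lay, with all four rings on it between the collar and the far post. Leave the things round about where they are.

Things in the scene. Friction and masses are not known exactly. Their poses are not given: they have to be found in the camera images.
- skewer: hanging rod, 60 g. Origin: on the axis at the front face of its round collar; x to the tip, z up as it lies. Ahead of the collar: round steel rod 8 mm thick, 120 mm long, blunt: only the last 1.5 mm is chamfered, to 5 mm. Collar 32 mm across, 4 mm thick (x -4 to 0). Behind: square neck 12 x 12 mm (x -27 to -4), then a flat wooden handle 14 mm wide (y), 22 mm high (z), x -86 to -26
- skewer_grip (a point): middle of the rod's wooden handle, 56 mm behind the collar face; grip here across the 14 mm width. Axes as the rod's. With the rings on, the rod is tip-heavy and can sag a little in the fingers
- rack: wooden ring rack, fixed: base plate (90 mm wide, x 57 to 157 mm) and two uprights carry an open-topped channel, 58 mm wide inside, climbing by 0.30 rad (17 degrees). Origin on the desk; x is the level direction in which it climbs (away from the robot), z up. The rings stand on edge one behind another between a slotted stop wall at the low end and a like one at the upper end, 64 mm apart; the four fill 56 mm
- rack_wall (a point): a point in the middle of the slot in the rack's lower stop wall, on the bore line. Both walls are 6 mm thick, square to the channel; the slots, open at the top, are 24 mm wide and reach 14 mm below the bore line: the rod passes, the collar does not. The walls end 11 mm and the channel sides 6 mm above the bore line
- rack_mouth (a point): point on the channel's middle line where the bore line (23 mm off the channel floor) meets the inner face of the lower stop wall, 118 mm above the desk. Axes as the rack's (level): the bore line runs along (cos 0.30, 0, sin 0.30). Rings stand staggered, up to 6 mm to either side, and roll or lean when touched, so bores are not in line: feel with the tip; if stopped short, draw back a little and try beside
- ring0_centre (a point): lowest ring: turned wooden ring, 46 mm outside, 12 mm bore, 14 mm thick, loose, about 20 g; all four are alike. This point is its centre in the middle of the bore; its own z axis is the bore axis (at the start pointing up the slope of the rack)
- ring1_centre (a point): turned wooden ring, 46 mm outside, 12 mm bore, 14 mm thick, loose, about 20 g; all four are alike. This point is its centre in the middle of the bore; its own z axis is the bore axis (at the start pointing up the slope of the rack)
- ring2_centre (a point): turned wooden ring, 46 mm outside, 12 mm bore, 14 mm thick, loose, about 20 g; all four are alike. This point is its centre in the middle of the bore; its own z axis is the bore axis (at the start pointing up the slope of the rack)
- ring3_centre (a point): highest ring: turned wooden ring, 46 mm outside, 12 mm bore, 14 mm thick, loose, about 20 g; all four are alike. This point is its centre in the middle of the bore; its own z axis is the bore axis (at the start pointing up the slope of the rack)
- stand: rod stand, wood, fixed: a base plate 150 x 70 x 12 mm with two notched posts, 10 mm thick, centred at x = -55 mm (notch 15 mm wide, for the square neck) and x = +54 mm (notch 11 mm wide, for the rod). Origin on the desk under the middle; x from the neck post to the far post, z up. The notches have flared mouths, about 27 mm wide at the top, and the post tops reach 24 mm above the rod's axis
- stand_axis (a point): where the rod's collar face (the rod's origin) belongs on the stand: 72 mm above the desk, 40 mm from the stand's middle toward the neck post. Axes as the stand's. The rod's axis is level here and its x axis lies along the stand's x; it may lie up to 10 mm further forward or back
- eraser_centre (a point): pink eraser 20 x 44 x 12 mm, loose, to be left alone; its centre
- tin_centre (a point): tin 58 mm across, 72 mm high, loose, to be left alone; its centre
- glue_centre (a point): white glue bottle 36 x 50 x 138 mm, loose, to be left alone; its centre
- sanding_centre (a point): dark sanding block 64 x 98 x 24 mm, loose, to be left alone; its centre
- paint_centre (a point): purple paint bottle 38 mm across, 105 mm high, loose, to be left alone; its centre
There are look-alikes about, which are no part of the job. What is shaped like the part that bears ring0_centre but pink or yellow is not meant.

How it is judged:
On the way, in this order (a step that is already met when the one before it is completed fails the run):
1. the rod is through all four rings while they still stand in the rack, its collar within 20 mm of the stop wall (x of ring0_centre in the frame of skewer between 0.005 and 0.1 m and y of ring0_centre in the frame of skewer between -0.009 and 0.009 m and z of ring0_centre in the frame of skewer between -0.009 and 0.009 m and x of ring1_centre in the frame of skewer between 0.005 and 0.1 m and y of ring1_centre in the frame of skewer between -0.009 and 0.009 m and z of ring1_centre in the frame of skewer between -0.009 and 0.009 m and x of ring2_centre in the frame of skewer between 0.005 and 0.1 m and y of ring2_centre in the frame of skewer between -0.009 and 0.009 m and z of ring2_centre in the frame of skewer between -0.009 and 0.009 m and x of ring3_centre in the frame of skewer between 0.005 and 0.1 m and y of ring3_centre in the frame of skewer between -0.009 and 0.009 m and z of ring3_centre in the frame of skewer between -0.009 and 0.009 m and distance between each of ring0_centre, ring1_centre, ring2_centre, ring3_centre and rack_mouth below 0.085 m and distance between skewer and rack_mouth below 0.026 m), for 0.1 s.
2. all four rings hang on the lifted rod, clear of the rack (x of ring0_centre in the frame of skewer between 0.005 and 0.11 m and y of ring0_centre in the frame of skewer between -0.009 and 0.009 m and z of ring0_centre in the frame of skewer between -0.009 and 0.009 m and x of ring1_centre in the frame of skewer between 0.005 and 0.11 m and y of ring1_centre in the frame of skewer between -0.009 and 0.009 m and z of ring1_centre in the frame of skewer between -0.009 and 0.009 m and x of ring2_centre in the frame of skewer between 0.005 and 0.11 m and y of ring2_centre in the frame of skewer between -0.009 and 0.009 m and z of ring2_centre in the frame of skewer between -0.009 and 0.009 m and x of ring3_centre in the frame of skewer between 0.005 and 0.11 m and y of ring3_centre in the frame of skewer between -0.009 and 0.009 m and z of ring3_centre in the frame of skewer between -0.009 and 0.009 m and contact force between each of ring0, ring1, ring2, ring3 and rack below 0.01 N and height (world z) of each of ring0_centre, ring1_centre, ring2_centre, ring3_centre above 0.17 m), for 0.2 s.
At the end, for the whole second after the job is handed in: The rod lies in both notches of the stand, at rest, handle at the neck-post end: collar face within 10 mm lengthways, 6 mm sideways and 5 mm in height of its place, axis within 0.07 rad of the stand's; all four rings hang still on the rod between collar and far post (x of ring0_centre in the frame of skewer between 0.005 and 0.094 m and y of ring0_centre in the frame of skewer between -0.009 and 0.009 m and z of ring0_centre in the frame of skewer between -0.009 and 0.009 m and x of ring1_centre in the frame of skewer between 0.005 and 0.094 m and y of ring1_centre in the frame of skewer between -0.009 and 0.009 m and z of ring1_centre in the frame of skewer between -0.009 and 0.009 m and x of ring2_centre in the frame of skewer between 0.005 and 0.094 m and y of ring2_centre in the frame of skewer between -0.009 and 0.009 m and z of ring2_centre in the frame of skewer between -0.009 and 0.009 m and x of ring3_centre in the frame of skewer between 0.005 and 0.094 m and y of ring3_centre in the frame of skewer between -0.009 and 0.009 m and z of ring3_centre in the frame of skewer between -0.009 and 0.009 m and x of skewer in the frame of stand_axis between -0.01 and 0.01 m and y of skewer in the frame of stand_axis between -0.006 and 0.006 m and z of skewer in the frame of stand_axis between -0.005 and 0.005 m and angle between the x axis of skewer and the x axis of stand, either way round below 0.07 rad and x of skewer_grip in the frame of stand_axis below 0 m and linear speed of skewer below 0.02 m/s and angular speed of skewer below 0.2 rad/s and linear speed of each of ring0, ring1, ring2, ring3 below 0.03 m/s); the robot touches nothing.
It fails at once if a bystander (eraser, tin, glue bottle, sanding block, purple paint bottle) is moved more than 30 mm (distance of any of eraser_centre, tin_centre, glue_centre, sanding_centre, paint_centre from where it was at the start of the episode above 0.03 m).
It fails at once if the rod is forced: it presses on a ring with over 30 N (contact force between skewer and ring0 above 30 N or contact force between skewer and ring1 above 30 N or contact force between skewer and ring2 above 30 N or contact force between skewer and ring3 above 30 N).
It also fails if it takes over 67 s, if anything falls off the work surface, if the arm or the gripper's body presses on something with over 40 N, if the wrist force passes 120 N, or if a joint passes its speed limit or range.

## Working session

There is one attempt and no reset: what is moved stays moved. The work goes in short steps, Python scripts to look and compute and a tool call to move; the robot and the scene stay as the last step left them, time stands still between calls to the robot, and variables do not carry over. Pictures are saved under pics/ and viewed, about 8 in all and at most 12, crops included, and the job is handed in when it is done.

Besides the shell and the picture viewer there is one more tool, called in YAML: its name, and indented under it one key for each argument. drive_tool: Moves the arm, as the interface text tells. Its arguments: {"type":"object","properties":{"increments":{"type":"array","items":{"type":"array","items":{"type":"array","items":{"type":"number"}}}},"force":{"type":"number"}},"required":["increments"]}

```bash
mkdir -p pics; ls
python3 - <<'E'
from plant import r,cams,nets
import cv2,numpy as np
s=r.read_state()
for k,v in s.items(): print(k,v)
for c in ["scene","top"]:
    d=cams.read_camera(c); cv2.imwrite(f"pics/{c}0.png",d["img"])
    np.set_printoptions(precision=4,suppress=True)
    print(c,d["camera_matrix"].tolist(),d["extrinsics"].tolist(),[k for k in d])
    for t in ["skewer","rack","ring0_centre","stand","eraser_centre","tin_centre","glue_centre","sanding_centre","paint_centre"]:
        try: print(t,[( [round(float(x)) for x in q["box"]],round(q["conf"],2)) for q in nets.find_in(c,t)])
        except Exception as e: print(t,e)
E
```

```text
pics
time_s 0.0
joint_positions [ 1.32401889e+00  1.26376812e-01 -4.05994249e-02  1.40535110e+00
  4.56388565e-06  1.57079865e+00]
qd [ 1.37078467e-03  1.30305430e-03  4.57465125e-04 -2.64347874e-04
 -5.85528387e-04 -4.37476738e-05]
joint_torque [-6.24184067e-04 -4.35906994e+01  3.52929354e+01  1.69889705e-02
  1.20081363e-04  1.53456959e-06]
tool_pos [0.12815229 0.50872389 0.23053404]
tcp_rot [ 7.88759098e-01  6.14701960e-01 -6.05200182e-04  4.68758561e-04]
force [ 0.43666658 -0.68647572 -0.63998237]
ft_torque [ 0.04611783  0.04365029 -0.02786552]
opening 0.08554001099418622
scene [[361.113038866634, 0.0, 252.79686066914465], [0.0, 361.113038866634, 199.71934007112486], [0.0, 0.0, 1.0]] [[-0.9868102042785005, 0.16132052642767594, -0.013465083918095472, 0.5731659883552059], [-0.128794595155059, -0.7320053417575932, 0.6690142987240206, 0.03695304611832699], [0.09806922550254131, 0.6619243668210488, 0.7431275527242179, -0.9979314289379065], [0.0, 0.0, 0.0, 1.0]] ['img', 'camera_matrix', 'extrinsics']
skewer [([247, 247, 74, 63], 0.65), ([248, 251, 93, 30], 0.61)]
rack [([207, 178, 51, 
[... 584 characters left out ...]
757935415, 0.02452817421835025, -0.011775327917778189], [0.9986975328183487, 0.025148686587715432, 0.04439348494381193, -0.5755066520843065], [-0.04498410756428423, 0.023427396410764547, 0.9987129653529375, -0.9478971755468089], [0.0, 0.0, 0.0, 1.0]] ['img', 'camera_matrix', 'extrinsics']
skewer [([162, 175, 14, 86], 0.97), ([154, 177, 33, 62], 0.6)]
rack [([228, 152, 38, 44], 0.89)]
ring0_centre [([256, 223, 16, 17], 0.78), ([248, 116, 17, 17], 0.62)]
stand [([153, 175, 34, 64], 0.79)]
eraser_centre [([207, 233, 15, 16], 0.72)]
tin_centre [([204, 121, 28, 34], 0.98)]
glue_centre [([329, 267, 22, 18], 0.61)]
sanding_centre [([141, 251, 41, 43], 0.67)]
paint_centre [([305, 149, 23, 16], 0.7)]
```

Run:
```python
import cv2,numpy as np
t=cv2.imread("pics/top0.png");s=cv2.imread("pics/scene0.png")
cv2.imwrite("pics/t1.png",cv2.resize(t[100:300,130:370],None,fx=3.3,fy=3,interpolation=cv2.INTER_CUBIC)[:, :800])
cv2.imwrite("pics/s1.png",cv2.resize(s[110:310,155:395],None,fx=3.3,fy=3,interpolation=cv2.INTER_CUBIC)[:, :800])
```

```text
(no output)
```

View pics/t1.png

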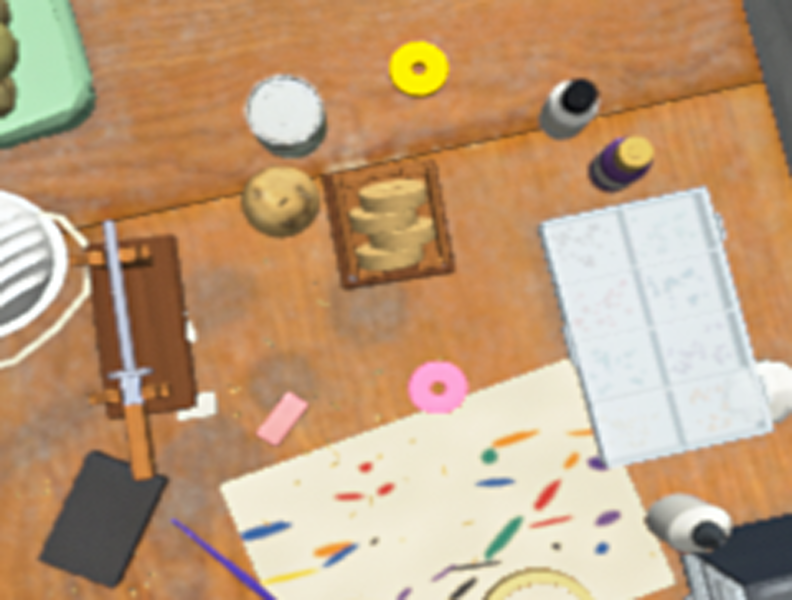

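View pics/s1.png

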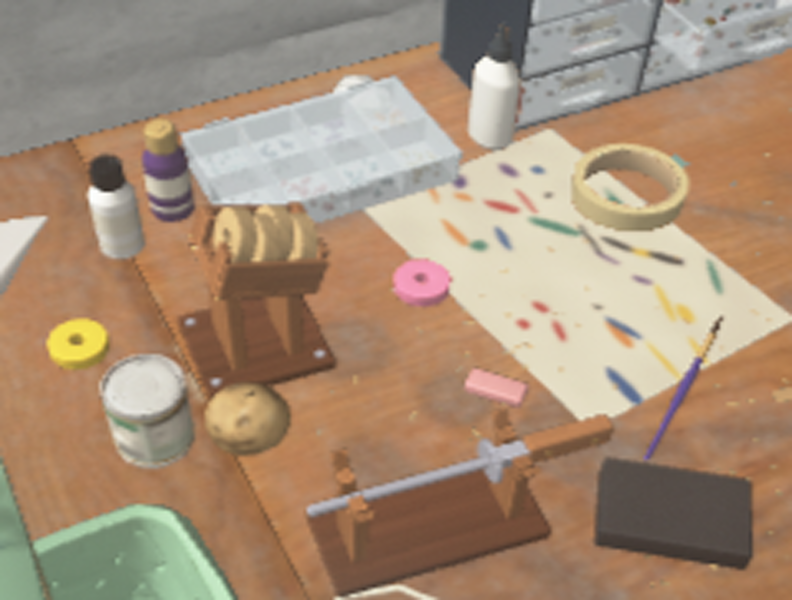

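Top view: the rod is at pixels (165–176, 175–261), handle toward the robot. The rack is at (228–266, 152–196), with four wooden rings in it. The loose rings at about (262, 231, pink) and (256, 124, yellow) are look-alikes. The wooden rings in the rack fit the description. Next I'll enlarge both parts to confirm and measure.

```bash
cat > h.py <<'E'
import cv2,numpy as np
from scipy.spatial.transform import Rotation as R
def proj(d,P):
    P=np.atleast_2d(P); E=np.array(d["extrinsics"]);K=np.array(d["camera_matrix"])
    c=P@E[:3,:3].T+E[:3,3]; c=c*[1,-1,-1]
    p=c@K.T; return p[:,:2]/p[:,2:]
def back(d,uv,z):
    E=np.array(d["extrinsics"]);K=np.array(d["camera_matrix"])
    o=-E[:3,:3].T@E[:3,3]; ray=np.linalg.inv(K)@[uv[0],uv[1],1]; w=E[:3,:3].T@(ray*[1,-1,-1])
    return o+w*(z-o[2])/w[2]
def crop(img,x,y,w,h,f):
    c=cv2.resize(img[y:y+h,x:x+w],None,fx=f,fy=f,interpolation=cv2.INTER_CUBIC)
    for i in range(0,w,10): cv2.putText(c,str(x+i),(int(i*f),9),0,.35,(0,0,255)); cv2.line(c,(int(i*f),10),(int(i*f),16),(0,0,255))
    for i in range(0,h,10): cv2.putText(c,str(y+i),(0,int(i*f)+4),0,.35,(0,0,255)); cv2.line(c,(24,int(i*f)),(30,int(i*f)),(0,0,255))
    return c
def hcat(*a):
    H=max(i.shape[0] for i in a); return np.hstack([np.vstack([i,np.zeros((H-i.shape[0],i.shape[1],3),np.uint8)]) for i in a])
E
python3 - <<'E'
from h import *
t=cv2.imread("pics/top0.png");s=cv2.imread("pics/scene0.png")
cv2.imwrite("pics/t2.png",hcat(crop(t,222,148,48,52,11),crop(t,150,168,42,96,6)))
cv2.imwrite("pics/s2.png",hcat(crop(s,204,172,56,64,8),crop(s,245,240,60,64,5.5)))
E
```

```text
(no output)
```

View pics/t2.png

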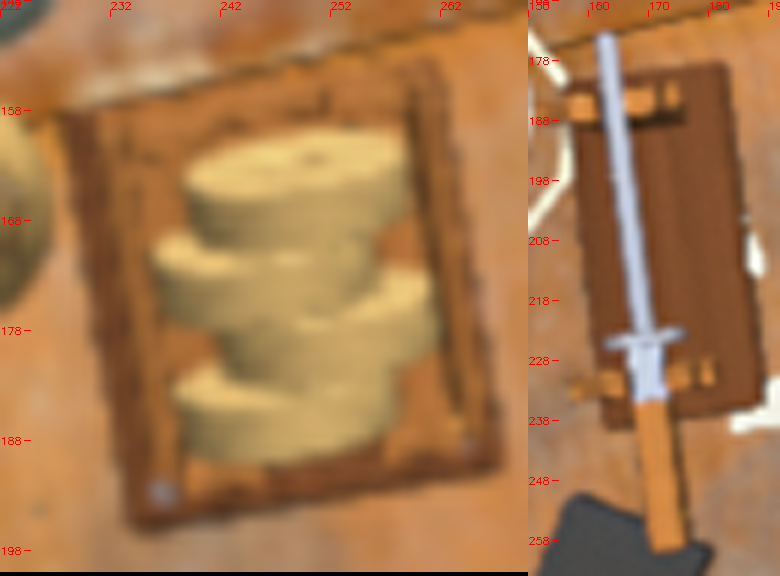

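View pics/s2.png

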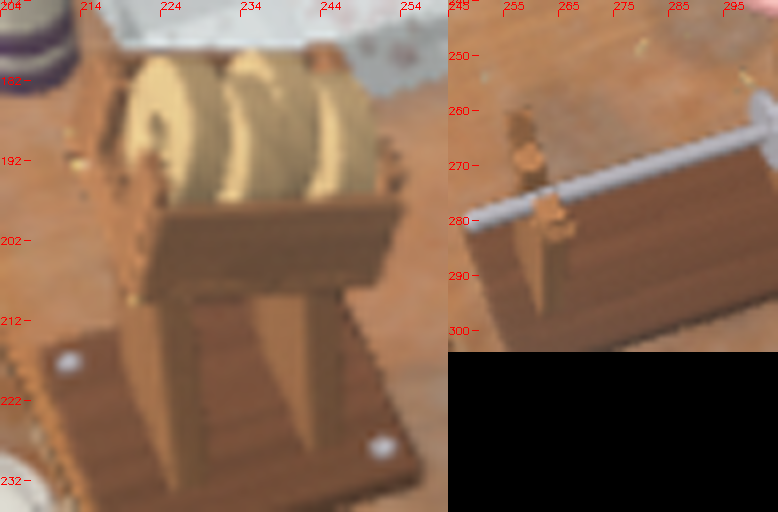

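Confirmed: the four plain wooden rings stand in the rack, staggered. In the top view their rows are about 187 (ring0), 178, 171 and 164 (ring3). Now I'll fit their positions with a small render model.

Run:
```python
from h import *
from plant import cams
from scipy.optimize import minimize
d=cams.read_camera("top"); img=d["img"].astype(float)
for n,uv,z in [("bl",(234,196),.0),("br",(267,190.5),.0),("tl",(228,158.2),.0),("tr",(261,153.5),.0),
  ("tip",(163.2,173.5),.076),("collarL",(162.2,225.2),.072),("collarR",(173.8,223.6),.072),("hndBL",(170,259.6),.083),("hndBR",(175.8,258.7),.083),("hFL",(168,234.8),.083),("hFR",(173.6,234),.083)]:
    print(n,back(d,uv,z).round(4))
x0,y0,w,h=230,152,34,44;S=6
a=img[y0:y0+h,x0:x0+w]
K=np.array(d["camera_matrix"])
def ring(c,ax,r=.023,t=.014):
    u=np.array([-ax[1],ax[0],0]);u/=np.linalg.norm(u);v=np.cross(ax,u)
    th=np.linspace(0,2*np.pi,48)
    c0=lambda s,rr:c+s*ax*t/2+rr*(np.cos(th)[:,None]*u+np.sin(th)[:,None]*v)
    return c0(-1,r),c0(1,r),c0(1,.006)
FACE=None
def render(p):
    mx,my,yaw,s0=p[:4];off=p[4:8]
    X=np.array([np.cos(yaw),np.sin(yaw),0]);Y=np.array([-X[1],X[0],0]);ax=X*np.cos(.3)+np.array([0,0,np.sin(.3)])
    m=np.array([mx,my,.118]); lab=np.zeros((h*S,w*S),np.uint8)
    f=lambda P:(((proj(d,P)-[x0,y0]+.5)*S-.5)*16).round().astype(np.int32)
    for i in range(4):
        c=m+ax*(s0+.0143*i)+Y*off[i]
        A,B,C=ring(c,ax)
        cv2.fillConvexPoly(lab,cv2.convexHull(f(np.vstack([A,B]))),1,0,4) if 0 else cv2.fillConvexPoly(lab,cv2.convexHull(f(np.vstack([A,B]))),1,shift=4)
        cv2.fillConvexPoly(lab,cv2.convexHull(f(B)),2,shift=4)
        cv2.fillConvexPoly(lab,cv2.convexHull(f(C)),1,shift=4)
    o=[]
    for k in range(3):
        o.append(cv2.resize(cv2.GaussianBlur((lab==k).astype(np.float32),(0,0),S*.5),(w,h),interpolation=cv2.INTER_AREA))
    return np.stack(o,-1),lab
# feature
mask=np.zeros((h,w));
A=a.reshape(-1,3)
wt=np.ones((h,w)); wt[:, :3]=0; wt[:6]=.2
def cost(p,full=False):
    o,lab=render(p); O=o.reshape(-1,3); W=wt.reshape(-1,1)
    c=np.linalg.lstsq(O*W,A*W,rcond=None)[0]
    e=((O@c-A)*W); 
    if full:return c,(O@c).reshape(h,w,3)
    v=p[4:8]
    return (e**2).mean()+ 1e6*np.maximum(np.abs(v)-.007,0).sum() + 3e7*(p[4:8].mean()**2)*0 
bl=back(d,(234,196),0);br=back(d,(267,190.5),0);tl=back(d,(228,158.2),0);tr=back(d,(261,153.5),0)
q=(tl+tr-bl-br);yaw=np.arctan2(q[1],q[0]); q2=bl-br+tl-tr; print("yaw",yaw,np.arctan2(-q2[0],q2[1]))
c0=back(d,(247.5,187),.12)
best=None
rng=np.random.default_rng(0)
for t in range(6):
    p0=np.r_[c0[:2]+rng.normal(0,.002,2),yaw+rng.normal(0,.03),.008,np.array([.0,-.004,.005,.0])+rng.normal(0,.002,4)]
    sim=np.vstack([p0]+[p0+np.eye(8)[i]*[.004,.004,.05,.004,.003,.003,.003,.003][i] for i in range(8)])
    s=minimize(cost,p0,method="Nelder-Mead",options=dict(initial_simplex=sim,maxiter=900,xatol=1e-5,fatol=1e-3))
    print(round(s.fun,2),s.x.round(4))
    if best is None or s.fun<best.fun:best=s
p=best.x;c,im=cost(p,True);print(c.round(0));np.save("fit.npy",p)
# per ring absolute centres & perpendicular coordinate
vis=np.hstack([a,im]).clip(0,255).astype(np.uint8)
cv2.imwrite("pics/fit.png",cv2.resize(vis,None,fx=11,fy=11,interpolation=cv2.INTER_CUBIC))
```

```text
bl [0.5812 0.0578 0.    ]
br [ 0.5977 -0.0274  0.    ]
tl [0.6792 0.0759 0.    ]
tr [ 0.6939 -0.0095  0.    ]
tip [0.6268 0.2249 0.076 ]
collarL [0.5038 0.2239 0.072 ]
collarR [0.5083 0.1966 0.072 ]
hndBL [0.4244 0.2005 0.083 ]
hndBR [0.4267 0.1871 0.083 ]
hFL [0.482  0.2072 0.083 ]
hFR [0.4842 0.1941 0.083 ]
yaw 0.18352789454611868 0.18060325427406776
311.65 [ 0.5945  0.0141  0.1922  0.0107  0.0041 -0.0013  0.0052 -0.0012]
311.0 [ 0.5994  0.0175  0.1927  0.0052  0.0022 -0.0042  0.0026 -0.0038]
312.89 [ 0.5954  0.0151  0.1715  0.0096  0.0041 -0.0019  0.0055 -0.0007]
311.06 [ 0.5995  0.0147  0.1919  0.0057  0.0051 -0.001   0.0055 -0.0008]
312.0 [ 0.5967  0.0155  0.1831  0.0082  0.0034 -0.0024  0.0046 -0.0019]
311.11 [ 5.977e-01  1.320e-02  1.897e-01  7.800e-03  6.200e-03 -1.000e-04
  6.800e-03  2.000e-04]
[[ 52.  95. 146.]
 [ 91. 148. 179.]
 [131. 213. 252.]]
```

View pics/fit.png

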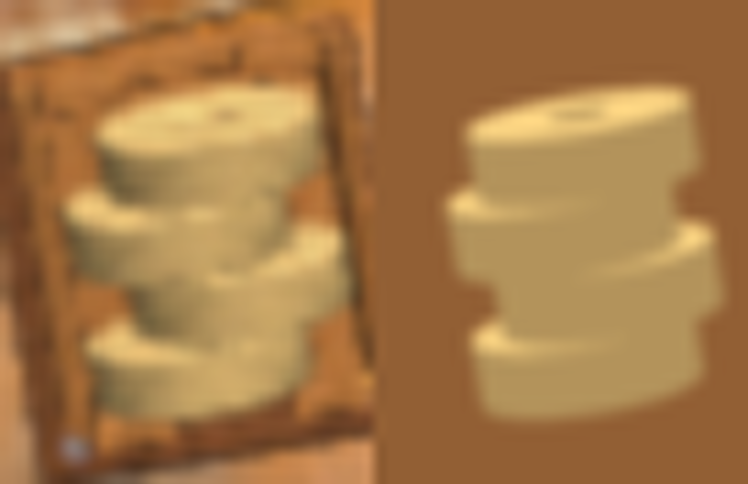

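The fit matches well, giving ring offsets of about +3, −3, +4, −3 mm. Next I'll fit the rod in the same way.

```bash
cat > rodfit.py <<'E'
from h import *
from scipy.optimize import minimize
S=6
def polys(T,Rm):
    def box(x0,x1,hy,hz,):
        return np.array([[x,y,z] for x in(x0,x1) for y in(-hy,hy) for z in (-hz,hz)])
    th=np.linspace(0,2*np.pi,32)
    cyl=lambda x0,x1,r:np.vstack([np.c_[np.full(32,x),r*np.cos(th),r*np.sin(th)] for x in(x0,x1)])
    return [(k,P@Rm.T+T) for k,P in [(1,box(-.086,-.026,.007,.011)),(2,box(-.027,-.004,.006,.006)),(2,cyl(-.004,0,.016)),(3,cyl(0,.12,.004))]]
def fitrod(ds,wins,p0,pose,steps,obs=None):
    def rend(d,win,p):
        x0,y0,w,h=win;lab=np.zeros((h*S,w*S),np.uint8)
        for k,P in polys(*pose(p)):
            f=(((proj(d,P)-[x0,y0]+.5)*S-.5)*16).round().astype(np.int32)
            cv2.fillConvexPoly(lab,cv2.convexHull(f),k,shift=4)
        return np.stack([cv2.resize(cv2.GaussianBlur((lab==k).astype(np.float32),(0,0),S*.5),(w,h),interpolation=cv2.INTER_AREA) for k in range(4)],-1)
    def cost(p):
        e=0
        for d,win in zip(ds,wins):
            x0,y0,w,h=win;A=d["img"][y0:y0+h,x0:x0+w].astype(float).reshape(-1,3);O=rend(d,win,p).reshape(-1,4)
            c=np.linalg.lstsq(O,A,rcond=None)[0];r=np.abs(O@c-A);e+=np.minimum(r,60).mean()
        return e
    sim=np.vstack([p0]+[p0+np.eye(len(p0))[i]*steps[i] for i in range(len(p0))])
    s=minimize(cost,p0,method="Nelder-Mead",options=dict(initial_simplex=sim,maxiter=600,xatol=1e-5,fatol=1e-4))
    return s
E
python3 - <<'E'
from rodfit import *
from plant import cams
dt=cams.read_camera("top");ds=cams.read_camera("scene")
pose=lambda p:(np.array([p[0],p[1],.072]),R.from_euler("z",p[2]).as_matrix())
p0=np.array([.506,.2065,.148])
for D,W in [([dt],[(150,168,42,96)]),([ds],[(243,240,105,50)]),([dt,ds],[(150,168,42,96),(243,240,105,50)])]:
    for st in (1,-1):
        s=fitrod(D,W,p0,pose,np.array([.006,.006,.05])*st);print(s.fun,s.x.round(4))
c,sn=np.cos(s.x[2]),np.sin(s.x[2]);print("grip",s.x[0]-.056*c,s.x[1]-.056*sn)
E
```

```text
25.573216736319125 [0.5091 0.2089 0.1551]
25.56757394689145 [0.509  0.2088 0.1552]
20.85304415043488 [0.5096 0.2075 0.1627]
20.90530093095858 [0.5096 0.2083 0.1485]
46.505163288916805 [0.5092 0.2084 0.1578]
46.53380852345742 [0.509  0.2084 0.1587]
grip 0.4536802502071956 0.19957539069724367
```

```bash
cat > mv.py <<'E'
import numpy as np,json,sys,os
from scipy.spatial.transform import Rotation as R
def Rt(yaw,phi):
    y=np.array([np.cos(phi)*np.cos(yaw),np.cos(phi)*np.sin(yaw),np.sin(phi)]);x=np.array([-np.sin(yaw),np.cos(yaw),0]);return np.c_[x,y,np.cross(x,y)]
def load():
    if os.path.exists("cmd.json"):
        d=json.load(open("cmd.json"));return np.array(d["p"]),np.array(d["R"])
    from plant import r
    s=r.read_state();return np.array(s["tool_pos"]),R.from_quat(s["tcp_rot"]).as_matrix()
def plan(wps,save=True):
    """wps: (tcp pos, yaw, phi, claw, nrows)"""
    p0,R0=load();rows=[];pp,pr=p0,R.from_matrix(R0)
    for pos,yaw,phi,claw,n in wps:
        t=R.from_matrix(Rt(yaw,phi));dv=(t*pr.inv()).as_rotvec()
        for k in range(1,n+1):
            a=k/n;P=pp+a*(np.array(pos)-pp);Q=R.from_rotvec(a*dv)*pr
            rv=np.degrees((R.from_matrix(R0).inv()*Q).as_rotvec());sh=R0.T@(P-p0)
            rows.append([round(float(v),2) for v in rv]+[round(float(v),4) for v in sh]+[claw])
        pp,pr=np.array(pos),t
    print(len(rows),json.dumps([rows]).replace(" ",""))
    if save:
        l=rows[-1];p=p0+R0@np.array(l[3:6]);Rm=R0@R.from_rotvec(np.radians(l[:3])).as_matrix()
        json.dump(dict(p=p.tolist(),R=Rm.tolist()),open("cmd.json","w"))
def tcp(collar,yaw,phi,back=.056):
    "tool pose for collar-face position"
    M=Rt(yaw,phi);return np.array(collar)-M[:,1]*back+M[:,2]*.019
E
python3 - <<'E'
from mv import *
g=np.array([.4537,.1998,.053])
plan([(g+[0,0,.08],.156,0,.05,10),(g+[0,0,.08],.156,0,.05,3),(g,.156,0,.05,4),(g,.156,0,.05,2)])
E
```

```text
19 [[[-0.0,0.0,-2.31,-0.022,0.0391,0.0098,0.05],[-0.0,0.0,-4.62,-0.0441,0.0782,0.0197,0.05],[-0.0,0.0,-6.92,-0.0661,0.1173,0.0295,0.05],[-0.0,0.0,-9.23,-0.0881,0.1565,0.0393,0.05],[-0.0,0.0,-11.54,-0.1102,0.1956,0.0491,0.05],[-0.0,0.0,-13.85,-0.1322,0.2347,0.059,0.05],[-0.0,0.0,-16.15,-0.1542,0.2738,0.0688,0.05],[-0.0,0.01,-18.46,-0.1763,0.3129,0.0786,0.05],[-0.0,0.01,-20.77,-0.1983,0.352,0.0885,0.05],[-0.0,0.01,-23.08,-0.2203,0.3911,0.0983,0.05],[-0.0,0.01,-23.08,-0.2203,0.3911,0.0983,0.05],[-0.0,0.01,-23.08,-0.2203,0.3911,0.0983,0.05],[-0.0,0.01,-23.08,-0.2203,0.3911,0.0983,0.05],[-0.0,0.01,-23.08,-0.2203,0.3911,0.1183,0.05],[-0.0,0.01,-23.08,-0.2203,0.3911,0.1383,0.05],[-0.0,0.01,-23.08,-0.2203,0.3911,0.1583,0.05],[-0.0,0.01,-23.08,-0.2203,0.3911,0.1783,0.05],[-0.0,0.01,-23.08,-0.2203,0.3911,0.1783,0.05],[-0.0,0.01,-23.08,-0.2203,0.3911,0.1783,0.05]]]
```

drive_tool:
  increments:
    - [[0,0,-2.31,-0.022,0.0391,0.0098,0.05],[0,0,-4.62,-0.0441,0.0782,0.0197,0.05],[0,0,-6.92,-0.0661,0.1173,0.0295,0.05],[0,0,-9.23,-0.0881,0.1565,0.0393,0.05],[0,0,-11.54,-0.1102,0.1956,0.0491,0.05],[0,0,-13.85,-0.1322,0.2347,0.059,0.05],[0,0,-16.15,-0.1542,0.2738,0.0688,0.05],[0,0.01,-18.46,-0.1763,0.3129,0.0786,0.05],[0,0.01,-20.77,-0.1983,0.352,0.0885,0.05],[0,0.01,-23.08,-0.2203,0.3911,0.0983,0.05],[0,0.01,-23.08,-0.2203,0.3911,0.0983,0.05],[0,0.01,-23.08,-0.2203,0.3911,0.0983,0.05],[0,0.01,-23.08,-0.2203,0.3911,0.0983,0.05],[0,0.01,-23.08,-0.2203,0.3911,0.1183,0.05],[0,0.01,-23.08,-0.2203,0.3911,0.1383,0.05],[0,0.01,-23.08,-0.2203,0.3911,0.1583,0.05],[0,0.01,-23.08,-0.2203,0.3911,0.1783,0.05],[0,0.01,-23.08,-0.2203,0.3911,0.1783,0.05],[0,0.01,-23.08,-0.2203,0.3911,0.1783,0.05]]

```text
time_s: 3.52
tool_pos: [0.4538, 0.2006, 0.0539]
tcp_rot: [0.649, 0.76, 0.001, 0.0]
force: [-0.8, -0.2, 0.3]
opening: 0.0501
```

drive_tool:
  increments:
    - [[0,0,0,0,0,0,0.0],[0,0,0,0,0,0,0.0],[0,0,0,0,0,0,0.0],[0,0,0,0,0,0,0.0],[0,0,0,0,0,0,0.0]]
  force: 90

```text
time_s: 4.15
tool_pos: [0.4541, 0.2002, 0.0538]
tcp_rot: [0.65, 0.76, 0.001, 0.0]
force: [-1.9, 1.3, 6.3]
opening: 0.0125
```

Run:
```python
from plant import r
s=r.read_state();print({k:s[k].round(4).tolist() if hasattr(s[k],'round') else s[k] for k in("tool_pos","tcp_rot","force","ft_torque","opening")})
```

```text
{'tool_pos': [0.4541, 0.2002, 0.0538], 'tcp_rot': [0.6498, 0.7601, 0.0008, 0.0001], 'force': [-1.8891, 1.2808, 6.3226], 'ft_torque': [0.1001, 0.1148, 0.0088], 'opening': 0.012511944948954733}
```

```bash
cat > rk.py <<'E'
from mv import *
PSI=.186;M=np.array([.597,.0165,.118])
X=np.array([np.cos(PSI),np.sin(PSI),0]);Y=np.array([-X[1],X[0],0]);AX=X*np.cos(.3)+np.array([0,0,np.sin(.3)]);N=np.cross(AX,Y)
def col(s,l=0,n=0): return M+AX*s+Y*l+N*n   # collar at s along bore, l left, n normal
def T(s,l=0,n=0,yaw=PSI,phi=.3): return tcp(col(s,l,n),yaw,phi)
E
python3 - <<'E'
from rk import *
p=np.load("fit.npy");x=np.array([np.cos(p[2]),np.sin(p[2]),0]);y=np.array([-x[1],x[0],0]);ax=x*np.cos(.3)+np.array([0,0,np.sin(.3)])
for i in range(4):
    c=np.r_[p[:2],.118]+ax*(p[3]+.0143*i)+y*p[4+i]-M;print(i,c@AX,c@Y,c@N)
print(N,T(-.16))
g=np.array([.4537,.1998,.053])
plan([(g+[0,0,.02],.156,0,0,2),(g+[0,0,.09],.156,0,0,3),(T(-.16,0,.06),PSI,.3,0,7),(T(-.16),PSI,.3,0,4),(T(-.16),PSI,.3,0,2)])
E
```

```text
0 0.007646878488987568 0.002721087785808198 -0.0007465529963406888
1 0.02198773168572159 -0.0036048041107440212 -0.0007591903710029626
2 0.036243653475621744 0.003315767441424162 -0.0007455553828011782
3 0.05058398145094991 -0.0029282074539334043 -0.0007580302874435358
[-0.29042302 -0.05465037  0.95533649] [ 0.39972457 -0.02062232  0.03601624]
18 [[[-0.0,-0.0,0.0,-0.0,0.0,-0.01,0],[-0.0,-0.0,0.0,-0.0,0.0,-0.02,0],[-0.0,-0.0,0.0,-0.0,0.0,-0.0433,0],[-0.0,-0.0,0.0,-0.0,0.0,-0.0667,0],[-0.0,-0.0,0.0,-0.0,0.0,-0.09,0],[-2.46,0.03,-0.24,-0.03,-0.015,-0.0829,0],[-4.91,0.07,-0.49,-0.06,-0.0301,-0.0758,0],[-7.37,0.11,-0.73,-0.09,-0.0451,-0.0687,0],[-9.82,0.14,-0.97,-0.12,-0.0601,-0.0616,0],[-12.28,0.18,-1.22,-0.15,-0.0752,-0.0545,0],[-14.73,0.22,-1.46,-0.1799,-0.0902,-0.0475,0],[-17.19,0.25,-1.7,-0.2099,-0.1053,-0.0404,0],[-17.19,0.25,-1.7,-0.2098,-0.1008,-0.026,0],[-17.19,0.25,-1.7,-0.2097,-0.0964,-0.0117,0],[-17.19,0.25,-1.7,-0.2095,-0.092,0.0026,0],[-17.19,0.25,-1.7,-0.2094,-0.0875,0.017,0],[-17.19,0.25,-1.7,-0.2094,-0.0875,0.017,0],[-17.19,0.25,-1.7,-0.2094,-0.0875,0.017,0]]]
```

drive_tool:
  increments:
    - [[0,0,0,0,0,-0.01,0],[0,0,0,0,0,-0.02,0],[0,0,0,0,0,-0.0433,0],[0,0,0,0,0,-0.0667,0],[0,0,0,0,0,-0.09,0],[-2.46,0.03,-0.24,-0.03,-0.015,-0.0829,0],[-4.91,0.07,-0.49,-0.06,-0.0301,-0.0758,0],[-7.37,0.11,-0.73,-0.09,-0.0451,-0.0687,0],[-9.82,0.14,-0.97,-0.12,-0.0601,-0.0616,0],[-12.28,0.18,-1.22,-0.15,-0.0752,-0.0545,0],[-14.73,0.22,-1.46,-0.1799,-0.0902,-0.0475,0],[-17.19,0.25,-1.7,-0.2099,-0.1053,-0.0404,0],[-17.19,0.25,-1.7,-0.2098,-0.1008,-0.026,0],[-17.19,0.25,-1.7,-0.2097,-0.0964,-0.0117,0],[-17.19,0.25,-1.7,-0.2095,-0.092,0.0026,0],[-17.19,0.25,-1.7,-0.2094,-0.0875,0.017,0],[-17.19,0.25,-1.7,-0.2094,-0.0875,0.017,0],[-17.19,0.25,-1.7,-0.2094,-0.0875,0.017,0]]

```text
time_s: 6.4
tool_pos: [0.3999, -0.0206, 0.0366]
tcp_rot: [0.631, 0.761, 0.115, 0.096]
force: [0.5, -0.6, -1.5]
opening: 0.0128
```

Run:
```python
from rodfit import *
from rk import *
from plant import cams,r
s=r.read_state();Rm=R.from_quat(s["tcp_rot"]).as_matrix();tp=np.array(s["tool_pos"])
dt=cams.read_camera("top");ds=cams.read_camera("scene")
print("target",T(-.16),"meas",tp,"axis",Rm[:,1],AX,s["force"],s["opening"])
c=tp+Rm[:,1]*.056-Rm[:,2]*.019
for n,P in[("collar",c),("tip",c+Rm[:,1]*.12)]: print(n,[((P-M)@v).round(4) for v in(AX,Y,N)],proj(dt,P),proj(ds,P))
ut=proj(dt,c+Rm[:,1]*.06)[0].astype(int);us=proj(ds,c+Rm[:,1]*.06)[0].astype(int)
cv2.imwrite("pics/a1.png",hcat(crop(dt["img"],ut[0]-25,ut[1]-40,60,80,6.5),crop(ds["img"],us[0]-35,us[1]-45,66,66,6)))
```

```text
target [ 0.39972457 -0.02062232  0.03601624] meas [ 0.39992983 -0.02062495  0.03663542] axis [0.93874759 0.17653893 0.29595094] [0.93885867 0.17666978 0.29552021] [ 0.50731319 -0.5691989  -1.45389346] 0.012753018049812232
collar [np.float64(-0.1596), np.float64(-0.0), np.float64(0.0006)] [[260.68792866 251.38676395]] [[304.14229398 185.51746893]]
tip [np.float64(-0.0396), np.float64(-0.0001), np.float64(0.0006)] [[253.24178787 203.53545579]] [[261.64299044 187.30013207]]
```

View pics/a1.png

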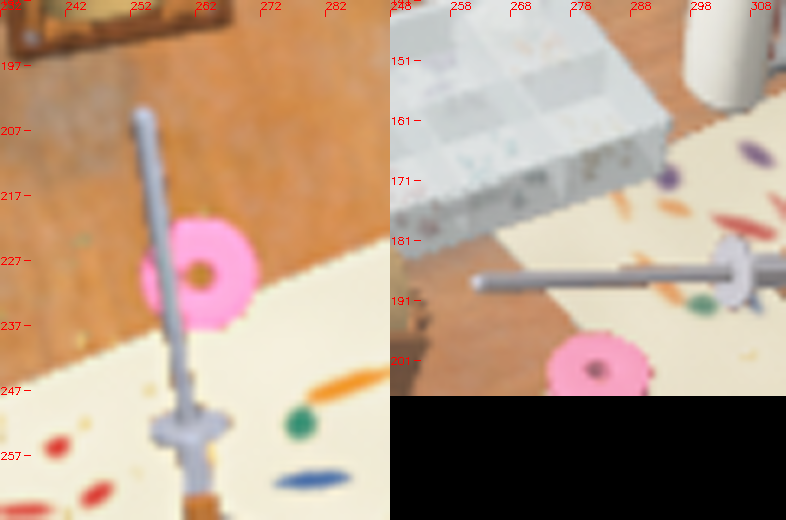

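The rod sits as planned (top view tip at (254,204), scene view tip at (262,188)). I'll refine that with the silhouette fit.

Run:
```python
from rodfit import *
from rk import *
from plant import cams
dt=cams.read_camera("top");ds=cams.read_camera("scene")
pose=lambda p:(col(p[0],p[1],p[2]),Rt(PSI+p[3],.3+p[4])[:,[1,0,2]]*[1,1,-1])
p0=np.array([-.16,0,0,0,0]);st=np.array([.004,.004,.004,.03,.03])
W=[(232,196,50,68),(250,165,75,45)]
for D,w in [([dt],W[:1]),([ds],W[1:]),([dt,ds],W)]:
    for k in(1,-1):
        s=fitrod(D,w,p0,pose,st*k);x=s.x;print(round(s.fun,3),x.round(4),"tip l,n",round(x[1]+.12*x[3],4),round(x[2]+.12*x[4],4))
```

```text
31.151 [-0.0916 -0.0168  0.1329  0.1721  0.8564] tip l,n 0.0038 0.2357
32.008 [-0.1332 -0.0211  0.0339  0.0233  0.7651] tip l,n -0.0183 0.1257
31.12 [-0.1573 -0.0002 -0.0006  0.0294 -0.0176] tip l,n 0.0033 -0.0027
31.092 [-0.1577 -0.0007 -0.0006  0.0017 -0.0473] tip l,n -0.0005 -0.0062
66.729 [-0.1593 -0.0016 -0.0021  0.0058 -0.0296] tip l,n -0.0009 -0.0057
66.724 [-0.1583 -0.0007 -0.001  -0.0038 -0.0456] tip l,n -0.0012 -0.0065
```

```bash
cat > dm.py <<'E'
from h import *
from rk import *
from plant import cams,r
def line(cam,axis,lo=.01,hi=.11,hw=5):
    "centreline offsets (px) of rod vs. predicted from measured tool pose, at points along rod, plus predicted->offset"
    s=r.read_state();Rm=R.from_quat(s["tcp_rot"]).as_matrix();tp=np.array(s["tool_pos"]);c=tp+Rm[:,1]*.056-Rm[:,2]*.019
    d=cams.read_camera(cam);bg=cv2.imread(f"pics/{cam}0.png").astype(float);D=np.abs(d["img"]-bg).sum(2)
    out=[]
    for t in np.arange(lo,hi,.004):
        u=proj(d,c+Rm[:,1]*t)[0]
        if axis=="row": # rod roughly horizontal: search in column
            x=int(round(u[0]));
            # predicted row at integer column
            u2=proj(d,c+Rm[:,1]*(t+.01))[0];pr=u[1]+(x-u[0])*(u2[1]-u[1])/(u2[0]-u[0]);k=np.arange(int(round(pr))-hw,int(round(pr))+hw+1);w=D[k,x]
        else:
            y=int(round(u[1]));u2=proj(d,c+Rm[:,1]*(t+.01))[0];pr=u[0]+(y-u[1])*(u2[0]-u[0])/(u2[1]-u[1]);k=np.arange(int(round(pr))-hw,int(round(pr))+hw+1);w=D[y,k]
        w=np.minimum(w-25,120).clip(0);
        if w.sum()>150: out.append((t,(w*k).sum()/w.sum()-pr))
    return d,c,Rm,np.array(out)
E
python3 - <<'E'
from dm import *
for cam,ax in[("top","col"),("scene","row")]:
    d,c,Rm,o=line(cam,ax);print(cam,np.c_[o[:,0]*1e3,o[:,1]].round(2).tolist(),np.polyfit(o[:,0],o[:,1],1))
    a=proj(d,c+Rm[:,1]*.12)[0];print("px per mm lateral",(proj(d,c+Rm[:,1]*.12+.001*Y)[0]-a),"normal",(proj(d,c+Rm[:,1]*.12+.001*N)[0]-a))
E
```

```text
top [[10.0, -0.08], [14.0, 0.1], [18.0, -0.13], [22.0, -0.5], [26.0, -0.22], [30.0, -0.08], [34.0, -0.17], [38.0, -0.45], [42.0, -0.39], [46.0, -0.59], [50.0, -0.49], [54.0, -0.24], [58.0, 0.01], [62.0, -0.75], [66.0, -0.75], [70.0, -0.44], [74.0, 0.02], [78.0, -0.13], [82.0, 0.13], [86.0, 0.13], [90.0, 0.2], [94.0, 0.1], [98.0, 0.23], [102.0, 0.17], [106.0, 0.29]] [ 4.52427443 -0.42397924]
px per mm lateral [-0.4283269   0.06961702] normal [0.02841117 0.1137525 ]
scene [[10.0, 0.7], [14.0, 0.38], [18.0, 0.3], [22.0, 0.26], [26.0, 0.15], [30.0, 0.12], [34.0, 0.23], [38.0, 0.8], [42.0, 0.78], [46.0, 0.92], [50.0, 0.88], [54.0, 0.84], [58.0, 0.77], [62.0, 0.75], [66.0, 0.68], [70.0, 0.64], [74.0, 0.57], [78.0, 0.53], [82.0, 0.49], [86.0, 0.47], [90.0, 0.61], [94.0, 0.77], [98.0, 0.53], [102.0, 0.43], [106.0, 0.39]] [1.51340394 0.47172416]
px per mm lateral [0.15024015 0.28402018] normal [ 0.11829277 -0.31135647]
```

Run:
```python
from rk import *
l=.0032
plan([(T(-.16,l),PSI,.3,0,2),(T(-.121,l),PSI,.3,0,5),(T(-.117,l),PSI,.3,0,5)])
```

```text
12 [[[0.0,0.0,-0.0,0.0016,-0.0,-0.0,0],[0.0,0.0,-0.0,0.0032,-0.0,-0.0001,0],[0.0,0.0,-0.0,0.0032,0.0078,-0.0001,0],[0.0,0.0,-0.0,0.0032,0.0156,-0.0001,0],[0.0,0.0,-0.0,0.0032,0.0234,-0.0001,0],[0.0,0.0,-0.0,0.0032,0.0312,-0.0001,0],[0.0,0.0,-0.0,0.0032,0.039,-0.0001,0],[0.0,0.0,-0.0,0.0032,0.0398,-0.0001,0],[0.0,0.0,-0.0,0.0032,0.0406,-0.0001,0],[0.0,0.0,-0.0,0.0032,0.0414,-0.0001,0],[0.0,0.0,-0.0,0.0032,0.0422,-0.0001,0],[0.0,0.0,-0.0,0.0032,0.043,-0.0001,0]]]
```

drive_tool:
  increments:
    - [[0,0,0,0.0016,0,0,0],[0,0,0,0.0032,0,0,0],[0,0,0,0.0032,0.0078,0,0],[0,0,0,0.0032,0.0156,0,0],[0,0,0,0.0032,0.0234,0,0],[0,0,0,0.0032,0.0312,0,0],[0,0,0,0.0032,0.039,0,0],[0,0,0,0.0032,0.0398,0,0],[0,0,0,0.0032,0.0406,0,0],[0,0,0,0.0032,0.0414,0,0],[0,0,0,0.0032,0.0422,0,0],[0,0,0,0.0032,0.043,0,0]]

```text
time_s: 8.2
tool_pos: [0.4395, -0.0098, 0.0486]
tcp_rot: [0.631, 0.761, 0.115, 0.095]
force: [0.5, 0.2, -0.6]
opening: 0.0123
```

drive_tool:
  increments:
    - [[0,0,0,0,0.001,0,0],[0,0,0,0,0.002,0,0],[0,0,0,0,0.003,0,0],[0,0,0,0,0.004,0,0],[0,0,0,0,0.004,0,0]]

```text
time_s: 8.82
tool_pos: [0.4434, -0.0091, 0.0499]
tcp_rot: [0.631, 0.761, 0.115, 0.095]
force: [-0.3, 0.5, -1.0]
opening: 0.0128
```

```bash
cat > st.py <<'E'
from dm import *
s=r.read_state();Rm=R.from_quat(s["tcp_rot"]).as_matrix();c=np.array(s["tool_pos"])+Rm[:,1]*.056-Rm[:,2]*.0182
f=np.array(s["force"]);v=lambda P:[round(float((P-M)@a)*1e3,1) for a in(AX,Y,N)]
print(s["time_s"],"tip s,l,n",v(c+Rm[:,1]*.12),"F",[round(float(f@a),1) for a in(AX,Y,N)],"trq",[round(float(np.array(s["ft_torque"])@a),2) for a in(AX,Y,N)])
E
python3 st.py
```

```text
8.825 tip s,l,n [7.2, 3.3, -0.8] F [-0.5, 0.5, -0.9] trq [0.04, 0.32, 0.05]
```

```bash
cat > rf.py <<'E'
from rk import *
from h import *
from plant import cams
from scipy.optimize import minimize
import time
S=6;x0,y0,w,h=230,152,34,44
def fit(d,p0):
    A=d["img"][y0:y0+h,x0:x0+w].astype(float).reshape(-1,3)
    wt=np.ones((h,w));wt[:,:3]=0;wt[:6]=.2
    # mask the rod in front of the rings
    m=np.zeros((h,w),np.uint8)
    q=[(proj(d,col(s,l,0))[0]-[x0,y0]).round().astype(int) for s,l in((-.05,0),(-.004,0))]
    cv2.line(m,tuple(map(int,q[0])),tuple(map(int,q[1])),1,9);wt[m>0]=0
    W=wt.reshape(-1,1);th=np.linspace(0,2*np.pi,40)
    f=lambda P:(((proj(d,P)-[x0,y0]+.5)*S-.5)*16).round().astype(np.int32)
    def cost(p):
        lab=np.zeros((h*S,w*S),np.uint8)
        for i in range(4):
            cc=lambda s,rr:col(p[i],p[4+i])+s*AX*.007+rr*(np.cos(th)[:,None]*Y+np.sin(th)[:,None]*N)
            a,b=cc(-1,.023),cc(1,.023)
            cv2.fillConvexPoly(lab,cv2.convexHull(f(np.vstack([a,b]))),1,shift=4);cv2.fillConvexPoly(lab,cv2.convexHull(f(b)),2,shift=4);cv2.fillConvexPoly(lab,cv2.convexHull(f(cc(1,.006))),1,shift=4)
        O=np.stack([cv2.resize(cv2.GaussianBlur((lab==k).astype(np.float32),(0,0),S*.5),(w,h),interpolation=cv2.INTER_AREA) for k in range(3)],-1).reshape(-1,3)
        C=np.linalg.lstsq(O*W,A*W,rcond=None)[0]
        g=np.diff(p[:4])-.014
        return (((O@C-A)*W)**2).mean()+3e4*np.maximum(-g,0).sum()+3e4*max(.0065-p[0],0)+3e4*max(p[3]-.0575,0)
    best=None
    for k in(1,-1):
        sim=np.vstack([p0]+[p0+np.eye(8)[i]*k*.003 for i in range(8)])
        s=minimize(cost,p0,method="Nelder-Mead",options=dict(initial_simplex=sim,maxiter=900,xatol=1e-5,fatol=1e-2))
        if best is None or s.fun<best.fun:best=s
    print(round(best.fun,1),"s",(best.x[:4]*1e3).round(1),"l",(best.x[4:]*1e3).round(1));return best.x
P0=np.array([.0076,.022,.0362,.0506,.0027,-.0036,.0033,-.0029])
E
python3 - <<'E'
from rf import *
d=cams.read_camera("top");b=dict(d,img=cv2.imread("pics/top0.png"));p=fit(b,P0);q=fit(d,p);fit(d,p+np.array([.004]*4+[0]*4))
E
```

```text
264.5 s [ 6.5 21.3 36.  50.8] l [ 2.9 -3.6  3.7 -2.9]
281.4 s [ 6.5 21.4 36.  50.8] l [ 2.7 -3.7  3.7 -2.9]
289.3 s [ 6.6 21.7 37.  51. ] l [ 1.7 -2.9  3.9 -2. ]
```

drive_tool:
  increments:
    - [[0,0,0,0,0.0025,0,0],[0,0,0,0,0.005,0,0],[0,0,0,-0.0016,0.005,0,0],[0,0,0,-0.0032,0.005,0,0],[0,0,0,-0.0048,0.005,0,0],[0,0,0,-0.0064,0.005,0,0],[0,0,0,-0.0064,0.005,0,0],[0,0,0,-0.0064,0.006,0,0],[0,0,0,-0.0064,0.007,0,0],[0,0,0,-0.0064,0.008,0,0],[0,0,0,-0.0064,0.009,0,0],[0,0,0,-0.0064,0.01,0,0],[0,0,0,-0.0064,0.011,0,0],[0,0,0,-0.0064,0.012,0,0],[0,0,0,-0.0064,0.012,0,0]]

```text
time_s: 10.75
tool_pos: [0.4558, -0.0133, 0.0534]
tcp_rot: [0.631, 0.761, 0.115, 0.095]
force: [-0.2, -0.3, -0.8]
opening: 0.0125
```

```bash
python3 st.py
python3 - <<'E'
from rf import *
d=cams.read_camera("top");p=np.array([.0065,.0214,.036,.0508,-.001,-.0036,.0037,-.0029]);fit(d,p);fit(d,p+np.array([.002,.003,.003,.003]+[0]*4))
E
```

```text
10.75 tip s,l,n [19.1, -3.2, -0.9] F [-0.5, -0.2, -0.7] trq [-0.07, 0.34, -0.03]
293.4 s [ 6.5 21.5 36.  50.9] l [-3.2 -3.7  4.  -2.6]
293.7 s [ 6.7 21.5 36.3 50.9] l [-3.3 -3.4  3.7 -2.6]
```

drive_tool:
  increments:
    - [[0,0,0,0,0.002,0,0],[0,0,0,0,0.004,0,0],[0,0,0,0,0.006,0,0],[0,0,0,0,0.0075,0,0],[0,0,0,0.0015,0.0075,0,0],[0,0,0,0.003,0.0075,0,0],[0,0,0,0.0045,0.0075,0,0],[0,0,0,0.006,0.0075,0,0],[0,0,0,0.0073,0.0075,0,0],[0,0,0,0.0073,0.0075,0,0],[0,0,0,0.0073,0.0085,0,0],[0,0,0,0.0073,0.0095,0,0],[0,0,0,0.0073,0.0105,0,0],[0,0,0,0.0073,0.0115,0,0],[0,0,0,0.0073,0.0125,0,0],[0,0,0,0.0073,0.0135,0,0],[0,0,0,0.0073,0.0145,0,0],[0,0,0,0.0073,0.015,0,0]]

```text
time_s: 13.05
tool_pos: [0.4686, -0.0034, 0.0579]
tcp_rot: [0.631, 0.761, 0.115, 0.095]
force: [-0.2, 0.3, -1.1]
opening: 0.0122
```

```bash
python3 st.py
python3 - <<'E'
from rf import *
d=cams.read_camera("top");p=np.array([.0065,.0214,.036,.0508,.002,.002,.0037,-.0029]);fit(d,p);fit(d,p+np.array([.002,.003,.003,.003]+[0]*4))
E
```

```text
13.05 tip s,l,n [34.1, 4.2, -0.8] F [-0.4, 0.4, -1.1] trq [0.0, 0.33, -0.0]
279.3 s [ 6.6 21.3 36.3 51.1] l [-1.4 -0.4  3.6 -2.7]
285.6 s [ 7.7 22.2 36.4 50.9] l [-1.8 -1.1  2.5 -2.7]
```

Run:
```python
from h import *
from plant import cams
d=cams.read_camera("top");s=cams.read_camera("scene")
cv2.imwrite("pics/b1.png",hcat(crop(d["img"],228,150,40,56,10),crop(s["img"],208,170,48,45,8)))
```

```text
(no output)
```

View pics/b1.png

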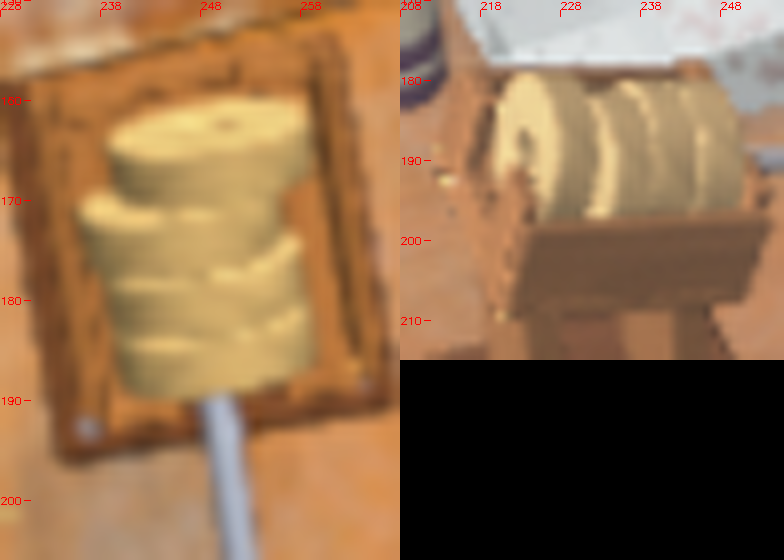

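The view shows rings 0 and 1 now centred on the rod (rod at about (249.5,190)), with ring2 further left. I'll check the rod's true lateral position against the tool pose.

Run:
```python
from dm import *
for cam,ax in[("top","col"),("scene","row")]:
    d,c,Rm,o=line(cam,ax,.008,.08);print(cam,np.c_[o[:,0]*1e3,o[:,1]].round(2).tolist())
    print(proj(d,c+Rm[:,1]*.08),proj(d,c))
```

```text
top [[8.0, -0.0], [12.0, -0.09], [16.0, -0.1], [20.0, -0.18], [24.0, -0.02], [28.0, -0.01], [32.0, -0.03], [36.0, -0.06], [40.0, 0.1], [44.0, 0.05], [48.0, 0.09], [52.0, 0.14], [56.0, 0.21], [60.0, 0.14], [64.0, 0.19], [68.0, 0.15], [72.0, 0.2], [76.0, 0.28]]
[[249.22456099 189.71690828]] [[254.38664438 222.6145811 ]]
scene [[8.0, 0.53], [12.0, 0.73], [20.0, 0.68], [24.0, 0.64], [28.0, 0.58], [32.0, 0.53], [36.0, 0.44], [40.0, 0.53], [44.0, 0.52], [48.0, 0.47], [52.0, 0.68], [56.0, 0.54], [60.0, 0.61], [64.0, 0.52], [68.0, 0.43]]
[[249.31628415 189.2826004 ]] [[279.23138737 187.96097598]]
```

drive_tool:
  increments:
    - [[0,0,0,0,0.002,0,0],[0,0,0,0,0.004,0,0],[0,0,0,0,0.006,0,0],[0,0,0,0,0.0075,0,0],[0,0,0,-0.0015,0.0075,0,0],[0,0,0,-0.003,0.0075,0,0],[0,0,0,-0.0046,0.0075,0,0],[0,0,0,-0.0046,0.0075,0,0],[0,0,0,-0.0046,0.0085,0,0],[0,0,0,-0.0046,0.0095,0,0],[0,0,0,-0.0046,0.0105,0,0],[0,0,0,-0.0046,0.0115,0,0],[0,0,0,-0.0046,0.0125,0,0],[0,0,0,-0.0046,0.0135,0,0],[0,0,0,-0.0046,0.0145,0,0],[0,0,0,-0.0046,0.0155,0,0]]

```text
time_s: 15.3
tool_pos: [0.484, -0.0053, 0.0624]
tcp_rot: [0.631, 0.761, 0.115, 0.095]
force: [-0.0, 0.2, -0.9]
opening: 0.0122
```

```bash
python3 st.py
python3 - <<'E'
from rf import *
d=cams.read_camera("top");p=np.array([.0065,.0214,.036,.0508,-.002,-.001,.000,-.0029]);fit(d,p);fit(d,p+np.array([.002,.003,.003,.003]+[0]*4))
E
```

```text
15.3 tip s,l,n [49.6, -0.5, -0.9] F [-0.3, 0.2, -0.8] trq [-0.05, 0.39, 0.07]
277.2 s [ 6.5 21.4 36.  51.8] l [-2.1 -2.8 -1.1 -3.2]
279.4 s [ 6.6 21.5 35.7 51.9] l [-1.7 -2.9 -0.1 -3. ]
```

drive_tool:
  increments:
    - [[0,0,0,0,0.0015,0,0],[0,0,0,0,0.003,0,0],[0,0,0,0,0.0045,0,0],[0,0,0,0,0.006,0,0],[0,0,0,0,0.0075,0,0],[0,0,0,0,0.009,0,0],[0,0,0,0,0.0105,0,0],[0,0,0,0,0.012,0,0],[0,0,0,0,0.014,0,0],[0,0,0,0,0.016,0,0],[0,0,0,0,0.018,0,0],[0,0,0,0,0.02,0,0]]

```text
time_s: 16.85
tool_pos: [0.5028, -0.0017, 0.0684]
tcp_rot: [0.631, 0.761, 0.115, 0.095]
force: [-0.3, -0.4, -0.2]
opening: 0.0129
```

```bash
python3 st.py
```

```text
16.85 tip s,l,n [69.7, -0.4, -0.9] F [-0.4, -0.4, -0.1] trq [-0.05, 0.37, -0.04]
```

drive_tool:
  increments:
    - [[0,0,0,0,0.004,0,0],[0,0,0,0,0.008,0,0],[0,0,0,0,0.012,0,0],[0,0,0,0,0.016,0,0],[0,0,0,0,0.02,0,0],[0,0,0,0,0.024,0,0],[0,0,0,0,0.028,0,0],[0,0,0,0,0.032,0,0],[0,0,0,0,0.035,0,0],[0,0,0,0,0.037,0,0],[0,0,0,0,0.039,0,0],[0,0,0,0,0.041,0,0],[0,0,0,0,0.041,0,0]]

```text
time_s: 18.48
tool_pos: [0.5413, 0.0056, 0.0805]
tcp_rot: [0.631, 0.761, 0.115, 0.095]
force: [0.1, -1.0, 0.2]
opening: 0.013
```

```bash
python3 st.py;  python3 - <<'E'
from h import *
from plant import cams
d=cams.read_camera("top");s=cams.read_camera("scene")
cv2.imwrite("pics/b2.png",hcat(crop(d["img"],225,138,42,66,8),crop(s["img"],200,160,56,60,8)))
E
```

```text
18.475 tip s,l,n [110.7, -0.5, -0.8] F [-0.0, -1.0, 0.2] trq [-0.01, 0.34, 0.01]
```

View pics/b2.png

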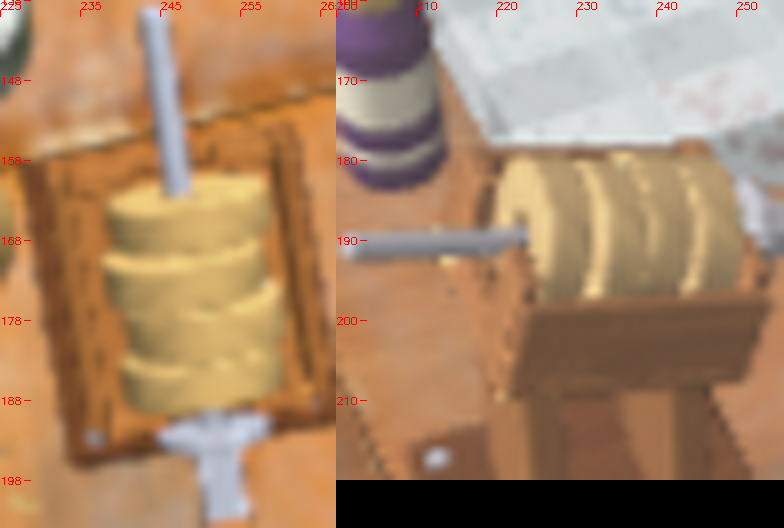

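The rod goes through all four rings: it comes out above ring3 at (245,160) in the top view, and the collar sits at the lower wall at (251,192). Next I'll firm the grip and lift along the channel normal.

drive_tool:
  increments:
    - [[0,0,0,0,0,0,0],[0,0,0,0,0,0,0],[0,0,0,0,0,-0.003,0],[0,0,0,0,0,-0.007,0],[0,0,0,0,0,-0.012,0],[0,0,0,0,0,-0.019,0],[0,0,0,0,0,-0.028,0],[0,0,0,0,0,-0.038,0],[0,0,0,0,0,-0.05,0],[0,0,0,0,0,-0.062,0],[0,0,0,0,0,-0.075,0],[0,0,0,0,0,-0.088,0],[0,0,0,0,0,-0.1,0],[0,0,0,0,0,-0.11,0],[0,0,0,0,0,-0.11,0],[0,0,0,0,0,-0.11,0],[0,0,0,0,0,-0.11,0]]
  force: 120

```text
time_s: 20.7
tool_pos: [0.509, -0.0005, 0.1849]
tcp_rot: [0.631, 0.761, 0.115, 0.095]
force: [-0.2, -0.3, -1.4]
opening: 0.0123
```

```bash
python3 st.py;  python3 - <<'E'
from dm import *
d=cams.read_camera("top");s=cams.read_camera("scene")
S=r.read_state();Rm=R.from_quat(S["tcp_rot"]).as_matrix();c=np.array(S["tool_pos"])+Rm[:,1]*.056-Rm[:,2]*.0182
for q in(d,s): print(proj(q,np.array([c,c+.12*Rm[:,1]])).round(1).tolist())
q=proj(s,c+Rm[:,1]*.05)[0].astype(int);t=proj(d,c+Rm[:,1]*.05)[0].astype(int)
cv2.imwrite("pics/c1.png",hcat(crop(d["img"],t[0]-25,t[1]-45,50,85,6.5),crop(s["img"],q[0]-35,q[1]-30,75,60,6)))
E
```

```text
20.7 tip s,l,n [110.1, -0.4, 108.4] F [-0.7, -0.2, -1.3] trq [0.01, 0.48, 0.01]
[[254.7, 203.4], [245.6, 144.1]]
[[263.3, 150.5], [210.0, 150.2]]
```

View pics/c1.png

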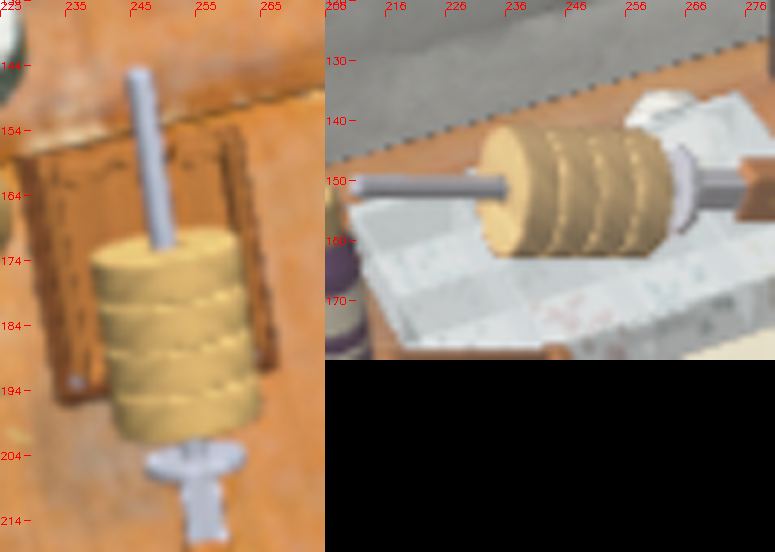

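All four rings hang on the lifted rod near the collar, with no sag: the scene-view tip is at (210,150.7) against 150.2 predicted. Next I'll carry it over to the stand.

Run:
```python
from rk import *
json.dump(dict(p=T(-.0095,-.0005,.11).tolist(),R=Rt(PSI,.3).tolist()),open("cmd.json","w"));print(T(-.0095,-.0005,.11))
g=np.array([.4537,.1998,.053])
plan([(np.array([.48,.10,.205]),.17,.2,0,6),(g+[0,0,.14],.156,.06,0,6),(g+[0,0,.05],.156,.05,0,5),(g+[0,0,.05],.156,.05,0,2)])
```

```text
[ 0.50916873 -0.00053643  0.18557905]
19 [[[0.95,-0.04,0.15,0.0174,-0.0006,-0.0036,0],[1.91,-0.08,0.3,0.0347,-0.0013,-0.0072,0],[2.86,-0.11,0.44,0.0521,-0.0019,-0.0108,0],[3.82,-0.15,0.59,0.0695,-0.0026,-0.0144,0],[4.77,-0.19,0.74,0.0868,-0.0032,-0.0179,0],[5.73,-0.23,0.89,0.1042,-0.0039,-0.0215,0],[7.07,-0.24,1.02,0.1214,-0.0057,-0.02,0],[8.4,-0.25,1.16,0.1385,-0.0074,-0.0184,0],[9.74,-0.27,1.29,0.1557,-0.0092,-0.0169,0],[11.08,-0.28,1.43,0.1728,-0.011,-0.0153,0],[12.41,-0.29,1.56,0.19,-0.0127,-0.0138,0],[13.75,-0.31,1.7,0.2071,-0.0145,-0.0123,0],[13.86,-0.31,1.7,0.2071,-0.0198,0.0049,0],[13.98,-0.31,1.7,0.2071,-0.0251,0.0221,0],[14.09,-0.3,1.7,0.2071,-0.0304,0.0393,0],[14.21,-0.3,1.7,0.2071,-0.0358,0.0565,0],[14.32,-0.3,1.7,0.2071,-0.0411,0.0737,0],[14.32,-0.3,1.7,0.2071,-0.0411,0.0737,0],[14.32,-0.3,1.7,0.2071,-0.0411,0.0737,0]]]
```

drive_tool:
  increments:
    - [[0.95,-0.04,0.15,0.0174,-0.0006,-0.0036,0],[1.91,-0.08,0.3,0.0347,-0.0013,-0.0072,0],[2.86,-0.11,0.44,0.0521,-0.0019,-0.0108,0],[3.82,-0.15,0.59,0.0695,-0.0026,-0.0144,0],[4.77,-0.19,0.74,0.0868,-0.0032,-0.0179,0],[5.73,-0.23,0.89,0.1042,-0.0039,-0.0215,0],[7.07,-0.24,1.02,0.1214,-0.0057,-0.02,0],[8.4,-0.25,1.16,0.1385,-0.0074,-0.0184,0],[9.74,-0.27,1.29,0.1557,-0.0092,-0.0169,0],[11.08,-0.28,1.43,0.1728,-0.011,-0.0153,0],[12.41,-0.29,1.56,0.19,-0.0127,-0.0138,0],[13.75,-0.31,1.7,0.2071,-0.0145,-0.0123,0],[13.86,-0.31,1.7,0.2071,-0.0198,0.0049,0],[13.98,-0.31,1.7,0.2071,-0.0251,0.0221,0],[14.09,-0.3,1.7,0.2071,-0.0304,0.0393,0],[14.21,-0.3,1.7,0.2071,-0.0358,0.0565,0],[14.32,-0.3,1.7,0.2071,-0.0411,0.0737,0],[14.32,-0.3,1.7,0.2071,-0.0411,0.0737,0],[14.32,-0.3,1.7,0.2071,-0.0411,0.0737,0]]

```text
time_s: 23.18
tool_pos: [0.4538, 0.1995, 0.1031]
tcp_rot: [0.65, 0.76, 0.019, 0.016]
force: [0.3, -0.7, -1.3]
opening: 0.0121
```

Run:
```python
from dm import *
d=cams.read_camera("top");s=cams.read_camera("scene")
S=r.read_state();Rm=R.from_quat(S["tcp_rot"]).as_matrix();c=np.array(S["tool_pos"])+Rm[:,1]*.056-Rm[:,2]*.0182
print(S["tool_pos"],Rm[:,1],np.arctan2(Rm[1,1],Rm[0,1]))
for q in(d,s): print(proj(q,np.array([c,c+.12*Rm[:,1]])).round(1).tolist())
q=proj(s,c+Rm[:,1]*.05)[0].astype(int);t=proj(d,c+Rm[:,1]*.05)[0].astype(int)
cv2.imwrite("pics/c2.png",hcat(crop(d["img"],t[0]-25,t[1]-45,50,85,6.5),crop(s["img"],q[0]-40,q[1]-30,78,70,6)))
g=np.array([.4537,.1998,.053])
plan([(g+[0,0,.03],.156,.03,0,3),(g+[0,0,.004],.156,.01,0,5),(g+[0,0,.0],.156,.0,0,3),(g,.156,0,0,2)])
```

```text
[0.4541965  0.1998227  0.10366491] [0.98663296 0.15466487 0.05132417] 0.1554948362289191
[[164.0, 223.9], [156.9, 170.7]]
[[304.8, 248.8], [247.2, 263.8]]
13 [[[0.38,-0.0,-0.0,0.0,-0.0003,0.0067,0],[0.77,-0.0,-0.0,0.0,-0.0007,0.0133,0],[1.15,-0.0,-0.0,0.0,-0.001,0.02,0],[1.38,-0.0,-0.0,0.0,-0.0012,0.0252,0],[1.61,-0.0,-0.0,0.0,-0.0015,0.0304,0],[1.84,-0.0,-0.0,0.0,-0.0018,0.0356,0],[2.07,-0.0,-0.0,0.0,-0.002,0.0408,0],[2.29,-0.0,-0.0,0.0,-0.0023,0.046,0],[2.49,-0.0,-0.0,0.0,-0.0023,0.0473,0],[2.68,-0.0,-0.0,0.0,-0.0024,0.0486,0],[2.87,-0.0,-0.0,0.0,-0.0025,0.05,0],[2.87,-0.0,-0.0,0.0,-0.0025,0.05,0],[2.87,-0.0,-0.0,0.0,-0.0025,0.05,0]]]
```

View pics/c2.png

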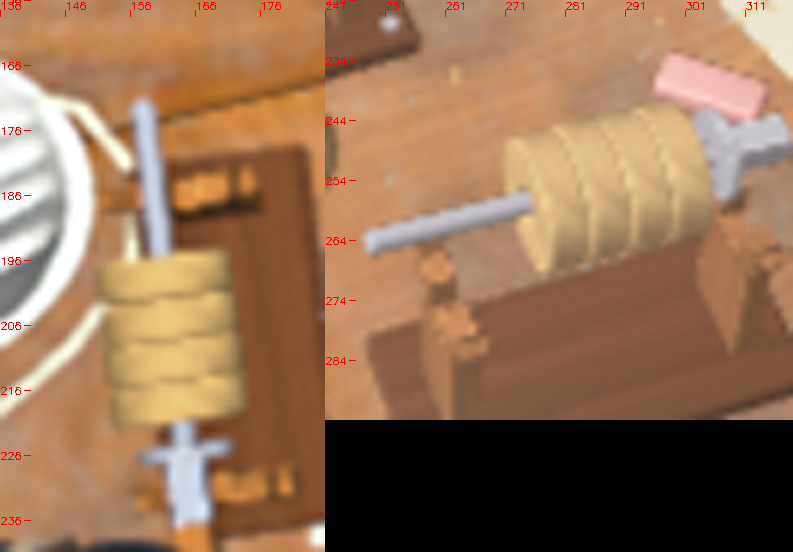

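The rod is over the stand with the rings bunched near the collar and the posts below it. Lowering now.

drive_tool:
  increments:
    - [[0.38,0,0,0,-0.0003,0.0067,0],[0.77,0,0,0,-0.0007,0.0133,0],[1.15,0,0,0,-0.001,0.02,0],[1.38,0,0,0,-0.0012,0.0252,0],[1.61,0,0,0,-0.0015,0.0304,0],[1.84,0,0,0,-0.0018,0.0356,0],[2.07,0,0,0,-0.002,0.0408,0],[2.29,0,0,0,-0.0023,0.046,0],[2.49,0,0,0,-0.0023,0.0473,0],[2.68,0,0,0,-0.0024,0.0486,0],[2.87,0,0,0,-0.0025,0.05,0],[2.87,0,0,0,-0.0025,0.05,0],[2.87,0,0,0,-0.0025,0.05,0]]

```text
time_s: 24.9
tool_pos: [0.4539, 0.1999, 0.0539]
tcp_rot: [0.65, 0.76, 0.0, 0.0]
force: [-3.4, -0.8, 5.2]
opening: 0.0122
```

Run:
```python
from dm import *
S=r.read_state();Rm=R.from_quat(S["tcp_rot"]).as_matrix()
print(S["tool_pos"],Rm[:,1],S["force"],S["ft_torque"],np.arctan2(Rm[1,1],Rm[0,1]))
for cam,ax in[("top","col"),("scene","row")]:
    d=cams.read_camera(cam);c=np.array(S["tool_pos"])+Rm[:,1]*.056-Rm[:,2]*.0182;print(proj(d,np.array([c,c+.12*Rm[:,1]])).round(1).tolist())
    cv2.imwrite(f"pics/{cam}9.png",d["img"])
t=cv2.imread("pics/top9.png");s=cv2.imread("pics/scene9.png")
cv2.imwrite("pics/c3.png",hcat(crop(t,145,165,45,90,6.5),crop(s,243,235,80,62,6)))
```

```text
[0.45388892 0.199899   0.05393435] [9.87882489e-01 1.55201540e-01 8.18169127e-04] [-3.41724926 -0.82881793  5.17077581] [-0.19240162  0.57951822 -0.05752426] 0.15583151440976437
[[168.7, 223.1], [162.6, 173.2]]
[[302.2, 263.2], [247.6, 279.5]]
```

View pics/c3.png

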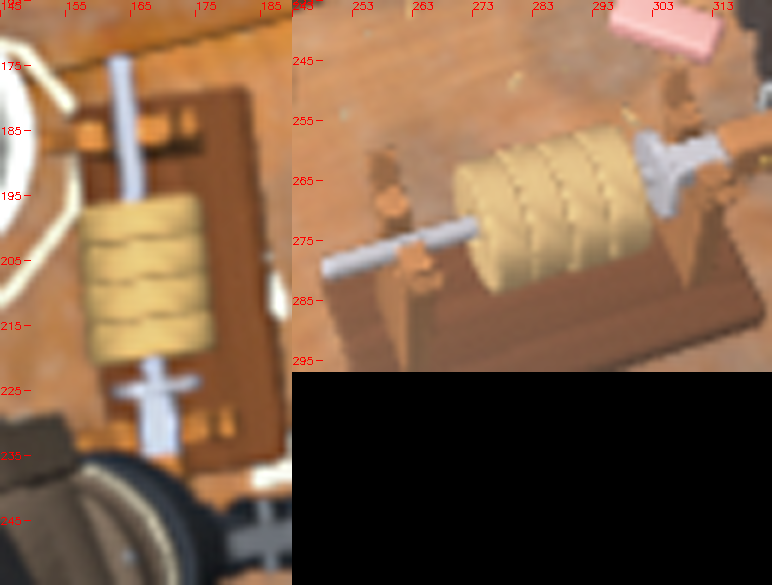

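The rod is seated in both notches, its tip at (163,174) as at the start. Releasing now.

drive_tool:
  increments:
    - [[0,0,0,0,0,0,0.02],[0,0,0,0,0,0,0.035],[0,0,0,0,0,0,0.045],[0,0,0,0,0,0,0.045],[0,0,0,0,0,-0.01,0.045],[0,0,0,0,0,-0.03,0.045],[0,0,0,0,0,-0.06,0.045],[0,0,0,0,0,-0.1,0.045],[0,0,0,0,0,-0.14,0.045],[0,0,0,0,0,-0.18,0.045],[0,0,0,0,0,-0.18,0.045],[0,0,0,0,0,-0.18,0.045],[0,0,0,0,0,-0.18,0.045],[0,0,0,0,0,-0.18,0.045]]
  force: 40

```text
time_s: 26.75
tool_pos: [0.4533, 0.1996, 0.2319]
tcp_rot: [0.65, 0.76, -0.001, -0.0]
force: [0.6, 0.5, 0.5]
opening: 0.0452
```

Run:
```python
from h import *
from plant import cams,nets
a=cams.read_camera("scene")["img"];t=cams.read_camera("top")["img"];b=cams.read_camera("scene")["img"]
old=cv2.imread("pics/scene9.png")
print("moving px",(cv2.absdiff(a,b).max(2)>25).sum(),"rod-region change since release",(cv2.absdiff(a,old)[240:300,243:308].max(2)>30).sum())
cv2.imwrite("pics/c4.png",hcat(crop(t,145,165,45,90,6.2),crop(b,243,228,100,82,5)))
for n in["eraser","tin","glue","sanding","paint"]: print(n,[([round(float(x)) for x in q["box"]],round(q["conf"],2)) for q in nets.find_in("scene",n+"_centre")][:1])
```

```text
moving px 166 rod-region change since release 3
eraser [([294, 238, 19, 4], 0.63)]
tin [([185, 226, 26, 41], 0.71)]
glue [([294, 121, 19, 41], 0.88)]
sanding [([332, 261, 54, 37], 0.8)]
paint [([200, 148, 14, 31], 0.95)]
```

View pics/c4.png

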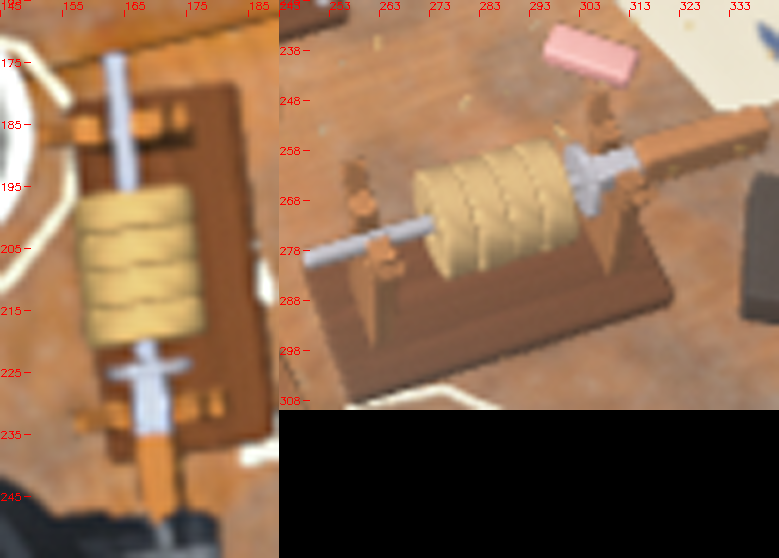

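```bash
python3 -c "
from plant import r
r.finish_job();print(r.read_state()['time_s'])"
```

```text
the job is handed in; nothing more can be done
the job is handed in; nothing more can be done
```

I ran the rod through all four rings in the rack, lifted them out together and laid the rod back in the stand's two notches. The job was handed in at about 27 s of the 67 s allowed; no verdict is reported.

**Threading and lift:** I threaded one ring at a time, moving sideways between rings. The wrist force read about 1 N or less at each check between moves. The collar stopped about 3 mm short of the stop wall (a picture and the tool pose agree). After the lift, a picture showed all four rings on the rod, with no sag beyond about half a pixel.

**Last checks:**
- **Rod:** it lies level in both notches where it lay before, with the tip at about the same pixel as at the start.
- **Rings:** all four are between the collar and the far post, and the rod and rings did not shift on release.
- **Robot:** the gripper is open and well clear above.
- **Bystanders:** the detection boxes for all five sit within a few pixels of where they began.

**Disagreements:**
- My camera fit of the rings' sideways positions seemed about 2 mm off from where the rod met them. I allowed for that on the last ring.
- Two pictures taken one after the other at the end differed in 166 pixels. I took this to be the arm settling and image noise, but did not check where they were.

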